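# Fan out the mounting plates in the tray

### The arm

A 6-joint arm with a two-finger parallel gripper is mounted at the origin on the work surface. World frame = base frame: x ahead of the robot, y to its left, z up, the work surface at z = 0. Lengths are in mm, angles in rad, forces in N, time in s.
With the tool pointing down it reaches from about 350 to 975 mm from the base axis. Payload 7.1 kg.
Tool frame: the origin (TCP) lies at the very end of the fingers, on their centre line; the grasp point (between the pads) lies 19 mm behind it; z points along the fingers, y is the line along which they close (so a half turn about z gives the same grasp; the last joint's range is limited). The gripper opens to 88 mm and grips with 3 to 60 N. Pads are 20 mm wide; open, the fingers measure 115 mm over their backs; the gripper's body (75 mm by 178 mm) begins 61 mm behind the grasp point.
Start: joints at [-1.253, 0.423, 1.63, -0, 1.089, -0.019], TCP at [206.56, -589.862, 186.075] pointing down, gripper open.
Joint ranges: [-3, 3], [-0.9, 2.11], [0.09, 2.58], [-1.31, 4.45], [0.11, 2.69], [-2.54, 2.54]. Speed limits (rad/s): [2.39, 2.39, 3.01, 3.14, 3.14, 3.14].

### API

Orientations are given as a rotation vector (axis times angle).
In Python, from workcell import get_obs, get_image, job, models gives the robot as it stands.
- The arm moves only by the tool jog_arm, never from a script. Its argument "increments" is one flat list of numbers, 7 for each row, row after row: the turn, a rotation vector about the tool's x, y, z in degrees, then the shift along the tool's x, y, z in mm, then the opening in per cent of the stroke, from 0 (shut) to 100 (fully open). A call has 1 to 12 rows; each row shifts and turns the commanded pose from where the row before left it, along the tool's axes as they then stand; what a row does not reach is not made up. A row lasts 1/8 s, in which the tool goes at most 62.5 mm and 10.7 degrees, less where a joint would pass 70% of its speed; a pose out of reach is approached as far as the arm can. A call is refused whole if a number of a shift passes 62.5 or a number of a turn 10.7, either way. A call with a gripper value outside its range is refused whole. The fingers move at their own pace and stop on an object; the grip force is fixed at half the most. Time passes only in rows, so rows that do not move let the fingers close. It gives the time, the measured TCP pose, the force, the opening and the grip force at its end, in the units of the state.
- get_obs(): the state, without advancing time (a new reading comes with each control period).
- get_image(name): name is "side" or "top" or "wrist"; returns a dict with "pixels" (400x640x3 uint8, blue, green, red), "depth" (400x640 float32, mm along the optical axis (not along the pixel's ray), 0 where there is no reading), "fx", "fy", "cx", "cy" (pixels), "cam_to_world" (4x4, takes a point from camera to world coordinates); the wrist camera has in their place "tool_from_camera" (4x4, takes a point from camera to tool coordinates, whose origin is the TCP and whose axes are the flange's). Camera axes: x right, y up, looking along -z (the intrinsics and any distortion apply to the point x, -y, -z); pixel columns grow to the right and rows downward; lengths in mm; the calibration is good to about 2 mm. A picture is of the moment at which its call begins: read the wrist's pose just before it.
- job.close_job(): hands the job in; it is judged then, once.
Trained networks look in the newest picture that a camera, given by its name, has taken for a name from the list of things; names that differ only in an ending like _2 or _b are one class to them, and where a whole thing is asked for, a point or a joint stands for the part that bears it (a point fixed in the world has none). Each returns a list of dicts, best first, with "p" (0 to 1); they miss things now and then, are a little off and sometimes report something else, mostly with a low value. They report only what shows in the picture. A call takes as long as a camera call. They do not tell look-alikes from the thing itself.
- models.look_for(target, camera): "centre" ([x, y, z] in mm, in world coordinates, good to about 4 mm: the middle of the surface that is visible of it).
- models.regions_of(target, camera): "region" (400x640 bool, what is visible of it).
The state is a dict: "t": time; "qpos": joint angles; "qvel": joint speeds; "joint_torque": joint torques, N m; "ee_pos": TCP position; "orientation": TCP orientation; "ft_force": force on the tool from outside, world axes, zero at the start; "moment": the same for the moment, N m; "width": finger opening in mm; "grasp_force": force on a finger pad.
Only numpy, scipy, OpenCV 4.12 (cv2) and the standard library are available. Lean on these libraries where they do the work, as an engineer would, in place of code of your own. Each camera call takes 0.05 s, during which the arm holds its last target. There are 200 camera calls.

### The job

Carry on the fan of oblong steel plates in the grey tray: lay the two loose oblong plates one after the other in line with the first, towards the tray's empty end, each overlapping the far end of the plate before it by about a third of its length and leaning on it, with its own far end down on the tray floor. Leave the first plate in the tray and the square plate where they lie.

Things in the scene. Friction and masses are not known exactly. Their poses are not given: they have to be found in the camera images.
- first_center (a point): First oblong steel plate, 100 x 50 x 8 mm, loose, flat near one end of a fixed grey tray 320 x 160 mm (floor top at z = 5 mm, walls 5 mm thick, 16 mm high). The point is its centre, 4 mm above the tray floor; x along its length and the tray's, towards the empty end; y across, z up. It lies 3 to 30 mm from the end wall and within 8 mm of the tray's centre line.
- plate_a_center (a point): Loose oblong brushed steel plate, 100 x 50 x 8 mm, 0.2 to 0.4 kg, a hole near each end, flat on the table to the robot's right among other plates. The point is its centre, 4 mm above its underside; x along its 100 mm length, y across its 50 mm width, z up. Both loose oblong plates are alike; either may be laid first.
- plate_b_center (a point): The other loose oblong steel plate, 100 x 50 x 8 mm, identical; same point and axes.
- square_center (a point): Square steel plate, 65 x 65 x 8 mm, four small holes, flat on the table; not wanted. The point is its centre, 4 mm up. It, a round steel disc (66 mm across, 8 mm thick, not wanted) and the two loose oblong plates lie at four places about 160 mm apart, in any arrangement, with a small rubber ring amid them.
There are look-alikes about, which are no part of the job. What is shaped like the part that bears plate_a_center but orange is not meant.

How it is judged (in metres and radians):
On the way:
1. one loose oblong plate leans on the far end of the first, overlapping it by about a third, in line with it (((x of plate_a_center in the frame of first_center between 0.054 and 0.086 m and angle between plate_a_center's own z axis and vertical between 0.06 and 0.22 rad and angle between the x axis of plate_a_center and the x axis of first_center, either way round below 0.27 rad and height (world z) of plate_a_center below 0.03 m and y of plate_a_center in the frame of first_center between -0.018 and 0.018 m) or (x of plate_b_center in the frame of first_center between 0.054 and 0.086 m and angle between plate_b_center's own z axis and vertical between 0.06 and 0.22 rad and angle between the x axis of plate_b_center and the x axis of first_center, either way round below 0.27 rad and height (world z) of plate_b_center below 0.03 m and y of plate_b_center in the frame of first_center between -0.018 and 0.018 m))), for 0.2 s.
At the end, for the whole second after the job is handed in: Like roof tiles: one plate leans on the first, the other on that one, towards the empty end; neighbours' centres 54 to 86 mm apart, each sloped 0.06 to 0.22 rad, centre below z = 30 mm and within 18 mm of the first plate's long centre line, length within 0.27 rad of the first's, slope included ((((x of plate_a_center in the frame of first_center between 0.054 and 0.086 m and angle between plate_a_center's own z axis and vertical between 0.06 and 0.22 rad and angle between the x axis of plate_a_center and the x axis of first_center, either way round below 0.27 rad and height (world z) of plate_a_center below 0.03 m and y of plate_a_center in the frame of first_center between -0.018 and 0.018 m) and distance between plate_a_center and plate_b_center between 0.054 and 0.087 m and x of plate_b_center in the frame of first_center above 0.1 m and angle between plate_b_center's own z axis and vertical between 0.06 and 0.22 rad and angle between the x axis of plate_b_center and the x axis of first_center, either way round below 0.27 rad and height (world z) of plate_b_center below 0.03 m and y of plate_b_center in the frame of first_center between -0.018 and 0.018 m) or ((x of plate_b_center in the frame of first_center between 0.054 and 0.086 m and angle between plate_b_center's own z axis and vertical between 0.06 and 0.22 rad and angle between the x axis of plate_b_center and the x axis of first_center, either way round below 0.27 rad and height (world z) of plate_b_center below 0.03 m and y of plate_b_center in the frame of first_center between -0.018 and 0.018 m) and distance between plate_b_center and plate_a_center between 0.054 and 0.087 m and x of plate_a_center in the frame of first_center above 0.1 m and angle between plate_a_center's own z axis and vertical between 0.06 and 0.22 rad and angle between the x axis of plate_a_center and the x axis of first_center, either way round below 0.27 rad and height (world z) of plate_a_center below 0.03 m and y of plate_a_center in the frame of first_center between -0.018 and 0.018 m))); the robot touches nothing.
It fails at once if the first plate was shifted by more than 20 mm (distance of first_center from where it was at the start of the episode above 0.02 m).
It fails at once if the square plate was moved by more than 30 mm (distance of square_center from where it was at the start of the episode above 0.03 m).
It also fails if it takes over 50 s, if anything falls off the work surface, if the arm or the gripper's body presses on something with over 40 N, if the wrist force passes 120 N, or if a joint passes its speed limit or range.

## Working session

There is one attempt and no reset: what is moved stays moved. The work goes in short steps, Python scripts to look and compute and a tool call to move; the robot and the scene stay as the last step left them, time stands still between calls to the robot, and variables do not carry over. Pictures are saved under pics/ and viewed, at most 10 in all, crops included, and the job is handed in when it is done.

Besides the shell and the picture viewer there is one more tool, called by a JSON object that holds its "api" and its "payload", one argument or row to a line. jog_arm: Moves the arm, as the interface text tells. Its arguments: {"type":"object","properties":{"increments":{"type":"array"}},"required":["increments"]}

```bash
mkdir -p pics; ls; python3 - <<'E'
from workcell import get_obs, get_image, models
import cv2,numpy as np
o=get_obs();print(o)
for c in("top","side"):
    im=get_image(c);cv2.imwrite(f"pics/{c}0.png",im["pixels"])
    for t in("first_center","plate_a_center","square_center"):
        for r in models.look_for(t,c):print(c,t,np.round(r["centre"]),round(r["p"],2))
    print(im["fx"],im["cx"],im["cy"],np.round(im["cam_to_world"],3).tolist())
E
```

```text
pics
{'t': 0.0, 'qpos': array([-1.25300580e+00,  4.23823423e-01,  1.63071015e+00,  1.34785521e-06,
        1.08863256e+00, -1.90141399e-02]), 'qvel': array([-7.87095098e-04, -1.16796422e-03, -9.37208710e-04, -8.48973306e-04,
       -1.47905805e-05, -9.48620189e-04]), 'joint_torque': array([-6.70688473e-05, -5.44628763e+01, -2.73668808e+01,  6.41810149e-02,
        2.26986705e-02, -1.05838703e-04]), 'ee_pos': array([ 206.36259481, -589.27292682,  185.30472115]), 'orientation': array([-3.09561710e+00, -5.26292695e-01,  3.65823442e-04]), 'ft_force': array([ 0.18257724,  0.46277701, -1.15316865]), 'moment': array([-0.05871987,  0.0014818 , -0.00422851]), 'grasp_force': 0.0, 'width': 88.17588519421587}
top first_center [ 584. -203.    6.] 0.74
top first_center [483.  23.  15.] 0.63
top plate_a_center [ 409. -207.    5.] 0.95
top plate_a_center [ 259. -257.    6.] 0.61
top square_center [ 583. -208.   11.] 0.67
380.83720633947723 323.0622024952462 202.68523795769073 [[-0.018, 0.988, -0.156, 291.769], [-1.0, -0.016, 0.012, -148.64], [0.01, 0.156, 0.988, 825.182], [0.0, 0.0, 0.0, 1.0]]
side first_center [483.  34.  17.] 0.93
side plate_a_center [ 412. -198.    7.] 0.78
side plate_a_center [ 260. -248.    8.] 0.7
side square_center [ 591. -202.    6.] 0.94
444.1897204090605 322.94262547385415 206.057793069083 [[-0.995, 0.066, -0.077, 362.237], [-0.101, -0.58, 0.809, 641.388], [0.009, 0.812, 0.583, 606.374], [0.0, 0.0, 0.0, 1.0]]
```

View pics/top0.png

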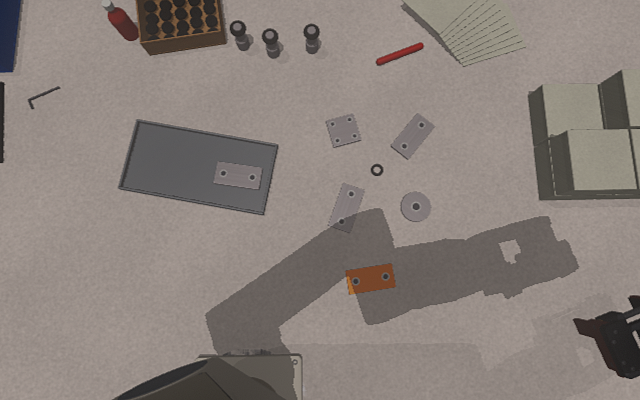

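View pics/side0.png

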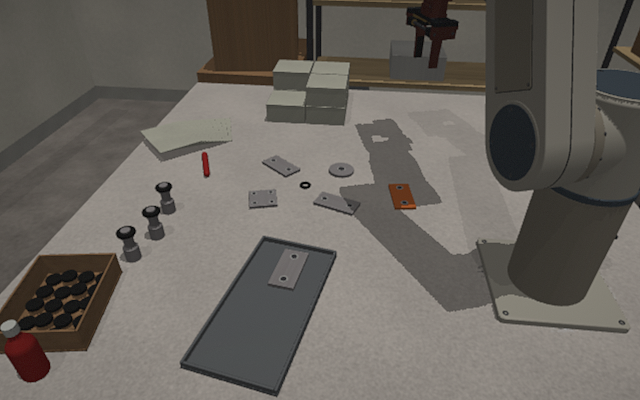

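The top picture shows these candidates:
- **Oblong steel plates:** (412,136) and (346,208). These are the wanted ones.
- **Not wanted:** the orange oblong (370,279), the square (343,130), the disc (416,207) and the ring (377,170).
- **First plate:** at (238,175) in the tray (corners about (138,121), (278,145), (264,213), (120,187)), with the empty end to the image left, which is +y.

Next I measure the poses and check them in a close crop.

```bash
cat > h.py <<'E'
from workcell import get_obs, get_image, models
import cv2,numpy as np
def cam(im):
    return im["cam_to_world"] if "cam_to_world" in im else None
def onplane(im,uv,z,M=None):
    M=im["cam_to_world"] if M is None else M
    M=np.array(M); uv=np.atleast_2d(uv).astype(float)
    K=np.array([[im["fx"],0,im["cx"]],[0,im["fy"],im["cy"]],[0,0,1.]])
    d=im.get("distortion",im.get("dist"))
    n=cv2.undistortPoints(uv[:,None],K,None if d is None else np.array(d,float)).reshape(-1,2)
    r=np.c_[n[:,0],-n[:,1],-np.ones(len(n))]@M[:3,:3].T
    return M[:3,3]+r*((z-M[2,3])/r[:,2])[:,None]
def rect(im,mask,z,M=None):
    c,_=cv2.findContours(mask.astype(np.uint8),cv2.RETR_EXTERNAL,cv2.CHAIN_APPROX_NONE)
    c=max(c,key=cv2.contourArea).reshape(-1,2)
    p=onplane(im,c,z,M)[:,:2].astype(np.float32)
    b=cv2.boxPoints(cv2.minAreaRect(p)); e=[b[1]-b[0],b[2]-b[1]]
    e.sort(key=np.linalg.norm); L=e[1]
    return b.mean(0),np.linalg.norm(e[1]),np.linalg.norm(e[0]),np.degrees(np.arctan2(L[1],L[0]))%180
E
python3 - <<'E'
from h import *
for c in("top","side"):
    im=get_image(c); print(c,[k for k in im])
    for t,z in(("first_center",13),("plate_a_center",8),("square_center",8)):
        for r in models.regions_of(t,c):
            print(t,round(r["p"],2),[np.round(v,1) for v in rect(im,r["region"],z)], r["region"].sum(), np.round(np.argwhere(r["region"]).mean(0)[::-1]))
    if c=="top":
        b=np.array([[138,121],[278,145],[264,213],[120,187]]); print("tray",np.round(onplane(im,b,21)).tolist())
        cr=im["pixels"][100:300,110:450]; cv2.imwrite("pics/crop.png",cv2.resize(cr,None,fx=2.3,fy=2.3,interpolation=cv2.INTER_CUBIC))
E
```

```text
top ['pixels', 'depth', 'fx', 'fy', 'cx', 'cy', 'cam_to_world']
first_center 0.57 [array([483.5,  25.2], dtype=float32), np.float32(102.1), np.float32(52.6), np.float32(81.1)] 1075 [238. 175.]
plate_a_center 0.8 [array([ 257.5, -255.3], dtype=float32), np.float32(101.4), np.float32(50.1), np.float32(97.7)] 1135 [370. 279.]
plate_a_center 0.6 [array([ 410.6, -209.2], dtype=float32), np.float32(99.2), np.float32(50.2), np.float32(159.4)] 1024 [346. 207.]
square_center 0.66 [array([ 584.6, -208.6], dtype=float32), np.float32(69.3), np.float32(67.4), np.float32(14.6)] 868 [344. 130.]
tray [[608.0, 245.0, 21.0], [548.0, -62.0, 21.0], [399.0, -33.0, 21.0], [460.0, 275.0, 21.0]]
side ['pixels', 'depth', 'fx', 'fy', 'cx', 'cy', 'cam_to_world']
first_center 0.79 [array([486.1,  29.9], dtype=float32), np.float32(106.0), np.float32(51.0), np.float32(80.3)] 1002 [288. 269.]
plate_a_center 0.62 [array([ 260.5, -252.5], dtype=float32), np.float32(110.7), np.float32(55.9), np.float32(97.2)] 593 [401. 196.]
plate_a_center 0.6 [array([ 411.7, -202.8], dtype=float32), np.float32(102.6), np.float32(59.7), np.float32(157.5)] 633 [336. 204.]
square_center 0.66 [array([ 586.8, -201.3], dtype=float32), np.float32(74.2), np.float32(64.6), np.float32(104.3)] 488 [262. 199.]
```

View pics/crop.png

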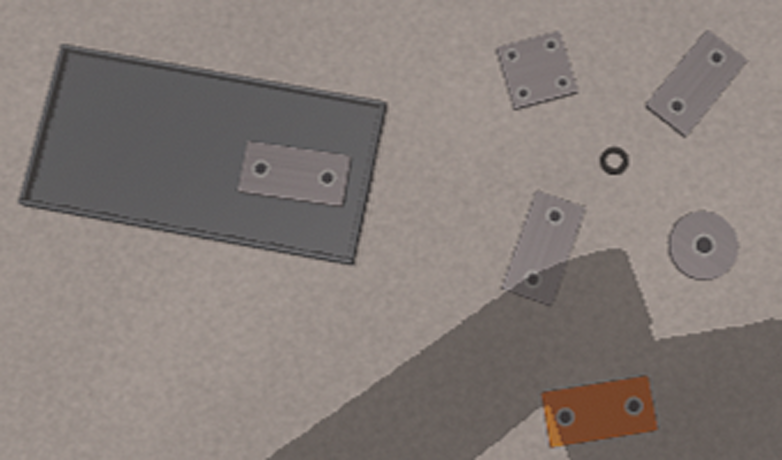

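The crop shows the two steel oblongs at crop pixels (543,248) and (697,83). Both are plain steel with two holes, unlike the orange one at (600,410). The measured sizes fit 100 x 50 mm. I'll start with the nearer one, plate 1 at about (411,-207), long axis 159°.

```bash
cat >> h.py <<'E'
from scipy.spatial.transform import Rotation as R
def target(yaw,tilt=0):  # tool x at yaw deg, pointing down; tilt>0 lowers the +x side (deg)
    x=np.array([np.cos(np.radians(yaw)),np.sin(np.radians(yaw)),0]);z=np.array([0,0,-1.])
    b=R.from_matrix(np.c_[x,np.cross(z,x),z])
    return b*R.from_euler("y",-tilt,degrees=True)
def go(pos,yaw,tilt=0):
    o=get_obs();c=R.from_rotvec(o["orientation"]);t=target(yaw,tilt)
    print("turn",np.round((c.inv()*t).as_rotvec(degrees=True),1),"then shift",np.round(t.inv().apply(np.array(pos)-o["ee_pos"]),1),"| shift before turn",np.round(c.inv().apply(np.array(pos)-o["ee_pos"]),1),"pos",np.round(o["ee_pos"],1),"w",round(o["width"],1),"q6",round(o["qpos"][5],2),"t",round(o["t"],2))
E
python3 - <<'E'
from h import *
im=get_image("top")
b=np.array([[709,30],[747,60],[686,136],[647,105]])/2.3+[110,100]-.28
p=onplane(im,b,8)[:,:2];print(p,p.mean(0),[np.linalg.norm(p[i]-p[i-1]) for i in range(4)],np.degrees(np.arctan2(*(p[0]-p[3])[::-1])))
t=target(81,7);print(t.apply([[1,0,0],[0,0,1]]))
go([411,-207,100],-21)
E
```

```text
[[ 623.26967543 -377.32037516]
 [ 591.89754227 -412.84562881]
 [ 516.16087247 -348.97244046]
 [ 547.70058078 -312.72053716]] [ 569.75716774 -362.96474539] [np.float64(99.41743879342434), np.float64(47.39466622097311), np.float64(99.07485727366809), np.float64(48.051573264147144)] -40.525300903260046
[[ 0.15526843  0.98032626 -0.12186934]
 [-0.01906457 -0.12036893 -0.99254615]]
turn [ 0.  -0.  40.3] then shift [  53.7 -430.7   86.1] | shift before turn [ 319.5 -293.8   86.1] pos [ 206.6 -589.9  186.1] w 87.7 q6 -0.02 t 0.85
```

{"api": "jog_arm", "payload": {
  "increments": [0,0,0,40,-36.7,0,100,0,0,0,40,-36.7,0,100,0,0,0,40,-36.7,0,100,0,0,0,40,-36.7,0,100,0,0,0,40,-36.7,0,100,0,0,0,40,-36.7,0,100,0,0,0,40,-36.7,0,100,0,0,0,40,-36.7,0,100,0,0,10,0,0,10,100,0,0,10,0,0,10,100,0,0,10,0,0,10,100,0,0,10.3,0,0,10,100]
}}

```text
t: 2.35
ee_pos: [411.7, -207.0, 145.9]
orientation: [3.087, -0.581, 0.001]
ft_force: [0.2, 0.1, -0.9]
width: 87.9
grasp_force: 0.0
```

```bash
python3 - <<'E'
from h import *
go([411,-207,30],-21)
o=get_obs();im=get_image("wrist");T=np.eye(4);T[:3,:3]=R.from_rotvec(o["orientation"]).as_matrix();T[:3,3]=o["ee_pos"];M=T@im["tool_from_camera"]
cv2.imwrite("pics/w1.png",im["pixels"])
for r in models.regions_of("plate_a_center","wrist"): print(round(r["p"],2),[np.round(v,1) for v in rect(im,r["region"],8,M)])
E
```

```text
turn [ 0.  -0.  -0.3] then shift [ -0.7   0.3 115.9] | shift before turn [ -0.7   0.3 115.9] pos [ 411.7 -207.   145.9] w 87.9 q6 1.45 t 2.35
0.96 [array([ 412.4, -211.4], dtype=float32), np.float32(99.0), np.float32(50.7), np.float32(158.5)]
0.9 [array([ 257.5, -233.3], dtype=float32), np.float32(56.1), np.float32(51.0), np.float32(4.8)]
```

View pics/w1.png

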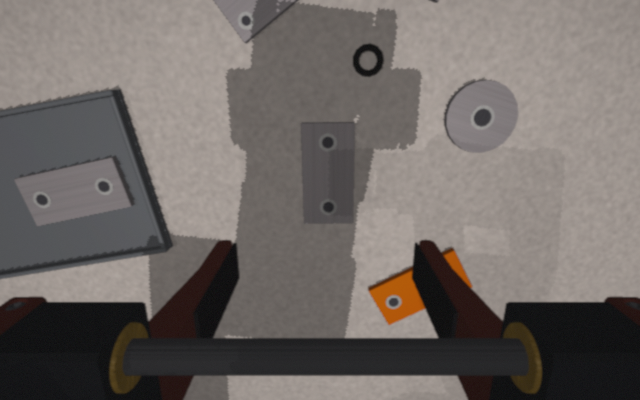

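The wrist view shows the wanted steel plate at (328,172) between the fingers, with the orange one at (420,290) off to the side. I descend and grip.

{"api": "jog_arm", "payload": {
  "increments": [0,0,-0.2,1.2,2.2,40,100,0,0,0,0,0,40,100,0,0,0,0,0,35,100,0,0,0,0,0,18,100,0,0,0,0,0,8,100,0,0,0,0,0,2.7,100,0,0,0,0,0,0,100,0,0,0,0,0,0,0,0,0,0,0,0,0,0,0,0,0,0,0,0,0,0,0,0,0,0,0,0,0,0,0,0,0,0,0]
}}

```text
t: 3.95
ee_pos: [411.9, -209.5, 2.4]
orientation: [-3.09, 0.567, 0.0]
ft_force: [0.4, -0.2, 0.1]
width: 41.0
grasp_force: 0.0
```

```bash
python3 - <<'E'
from h import *
o=get_obs();print(o["width"],o["grasp_force"],o["ft_force"],o["ee_pos"])
im=get_image("wrist");a=im["pixels"];b=get_image("top")["pixels"][170:270,300:430]
b=cv2.resize(b,(520,400),interpolation=cv2.INTER_CUBIC);a=a[100:400,150:500];a=cv2.resize(a,(280,240))
c=np.zeros((400,800,3),np.uint8);c[:,:520]=b;c[:240,520:]=a;cv2.imwrite("pics/g1.png",c)
E
```

```text
40.96081093919401 0.0 [ 0.40356472 -0.15533251  0.14314332] [ 411.86445393 -209.4631627     2.3735597 ]
```

View pics/g1.png

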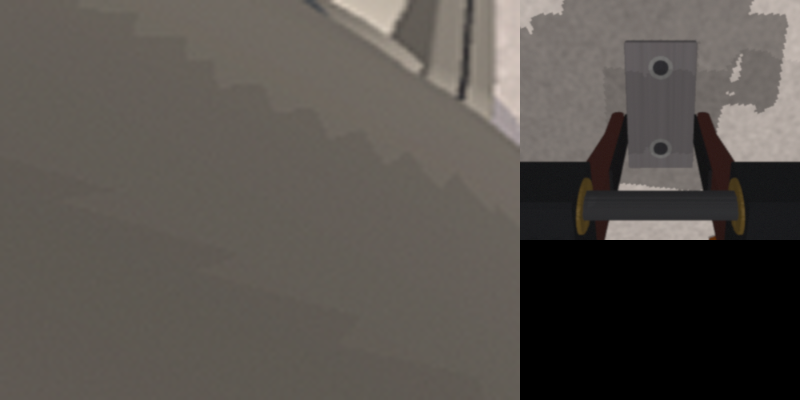

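{"api": "jog_arm", "payload": {
  "increments": [0,0,0,0,0,0,0,0,0,0,0,0,0,0,0,0,0,0,0,0,0]
}}

```text
t: 4.42
ee_pos: [411.9, -209.5, 2.4]
orientation: [-3.09, 0.567, 0.0]
ft_force: [-0.4, 0.8, -0.2]
width: 3.2
grasp_force: 0.0
```

```bash
python3 - <<'E'
from h import *
o=get_obs();im=get_image("wrist");T=np.eye(4);T[:3,:3]=R.from_rotvec(o["orientation"]).as_matrix();T[:3,3]=o["ee_pos"];M=T@im["tool_from_camera"]
cv2.imwrite("pics/w2.png",im["pixels"]);print(im["fx"],o["width"],np.round(im["tool_from_camera"],2).tolist())
for r in models.regions_of("plate_a_center","wrist"): print(round(r["p"],2),[np.round(v,1) for v in rect(im,r["region"],8,M)],np.median(im["depth"][r["region"]]))
v,u=np.mgrid[0:400:4,0:640:4];d=im["depth"][v,u];P=np.stack([(u-im["cx"])/im["fx"]*d,-(v-im["cy"])/im["fy"]*d,-d,np.ones_like(d)],-1)@M.T
for r in range(0,100,8): print(r*4,np.round(P[r,60:104:4,2]).astype(int))
E
```

```text
359.17177546298234 3.199463004099513 [[0.0, 0.95, 0.31, 85.69], [1.0, -0.0, -0.0, 1.13], [-0.0, 0.31, -0.95, -198.47], [0.0, 0.0, 0.0, 1.0]]
0.89 [array([ 412.5, -211.3], dtype=float32), np.float32(100.3), np.float32(50.8), np.float32(159.6)] 203.98537
0.73 [array([ 264.5, -285.4], dtype=float32), np.float32(58.1), np.float32(20.6), np.float32(69.2)] 244.14684
0 [-2 -1  0  0 -1 -2 -1  1  0 -2  0]
32 [ 0  0 -1  0  0  0  0  0 -1  6  0]
64 [ 0  0  1  0  0  1  0 -1 -1  6  6]
96 [ 0  0  1  0  0  0  0 -1  0  0 -1]
128 [-1  0  0 -1  0  0  0  0  0 -2  0]
160 [ 0  0 -1  9  7  7  8  9  7  0  0]
192 [-1  0  1  8  7  9  8  7  7  0  1]
224 [ 0 -1  0  8  8  8  8  8  8  0 -1]
256 [ 0  0  0  8 57 53 57  8 -1 -1  0]
288 [-1  0  0  9 83 80 82 82 -1  0  0]
320 [130 130 131 131 131  96 101 131 131 133 132]
352 [142 141 141 141 142 135 135 141 142 142 142]
384 [142 143 143 143 143   0 139 143 143 143 143]
```

View pics/w2.png

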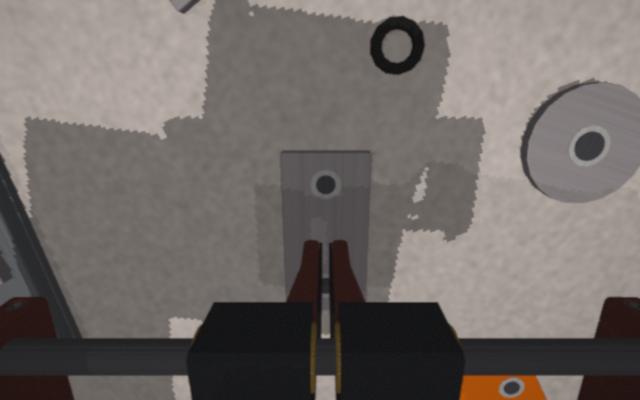

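The plate (lit part at (325,190)) hasn't moved, and the shut fingers at (325,245) stand above it. I measure where the fingertips really are in the tool frame.

```bash
python3 - <<'E'
from h import *
im=get_image("wrist");v,u=np.mgrid[0:400,0:640];d=im["depth"]
P=np.stack([(u-im["cx"])/im["fx"]*d,-(v-im["cy"])/im["fy"]*d,-d,np.ones_like(d)],-1)@np.array(im["tool_from_camera"]).T
for r in range(228,312,6): print(r,[tuple(np.round(P[r,c,:3]).astype(int).tolist()) for c in(305,314,325,338,350)])
o=get_obs();print(o["qpos"],o["ee_pos"])
E
```

```text
228 [(6, -10, -6), (6, -5, -5), (6, 1, -5), (6, 9, -6), (6, 16, -5)]
234 [(2, -11, -6), (2, -5, -6), (2, 1, -5), (2, 9, -5), (2, 16, -5)]
240 [(-2, -11, -5), (13, -4, -38), (-2, 1, -5), (13, 7, -37), (-2, 16, -5)]
246 [(-6, -11, -6), (12, -4, -43), (11, 1, -40), (12, 7, -44), (-6, 16, -4)]
252 [(-9, -11, -6), (13, -4, -51), (10, 1, -46), (12, 7, -50), (-10, 16, -6)]
258 [(12, -8, -56), (12, -4, -56), (9, 1, -48), (12, 7, -56), (-13, 16, -6)]
264 [(13, -7, -62), (12, -4, -62), (6, 1, -49), (13, 7, -62), (-18, 16, -5)]
270 [(12, -7, -66), (12, -3, -67), (3, 1, -50), (13, 6, -67), (-22, 16, -5)]
276 [(12, -7, -71), (13, -3, -72), (1, 1, -51), (13, 6, -72), (13, 11, -72)]
282 [(12, -7, -76), (12, -3, -76), (-2, 1, -52), (12, 6, -76), (12, 11, -76)]
288 [(13, -6, -81), (12, -3, -80), (-5, 1, -52), (12, 6, -80), (13, 10, -81)]
294 [(12, -6, -84), (12, -3, -83), (-7, 1, -54), (13, 6, -85), (12, 10, -84)]
300 [(12, -6, -87), (12, -3, -88), (-42, 1, -6), (12, 6, -88), (12, 10, -88)]
306 [(34, -4, -124), (34, -2, -124), (-47, 1, -6), (34, 4, -124), (34, 7, -124)]
[-4.96292345e-01  5.12530191e-01  2.08251060e+00 -9.41475595e-06
  5.46597978e-01  1.43759652e+00] [ 411.86859741 -209.49529172    2.36051588]
```

The depth shows the fingertips ending about 37 mm short of the reported TCP: the front face ends at tool z ≈ -37, and the body is shifted by the same amount. That explains the empty close. I reopen and go lower in steps, watching the force.

{"api": "jog_arm", "payload": {
  "increments": [0,0,0,0,0,0,100,0,0,0,0,0,0,100,0,0,0,0,0,0,100,0,0,0,0,0,0,100,0,0,0,0,0,0,100,0,0,0,0,0,0,100,0,0,0,0,0,0,100,0,0,0,0,0,0,100,0,0,0,-0.5,1.5,10,100,0,0,0,0,0,10,100,0,0,0,0,0,8,100,0,0,0,0,0,0,100]
}}

```text
t: 6.08
ee_pos: [410.2, -210.4, -26.5]
orientation: [-3.089, 0.567, 0.003]
ft_force: [-0.5, 0.2, -0.9]
width: 88.1
grasp_force: 0.0
```

```bash
python3 - <<'E'
from h import *
im=get_image("wrist");v,u=np.mgrid[0:400,0:640];d=im["depth"]
P=np.stack([(u-im["cx"])/im["fx"]*d,-(v-im["cy"])/im["fy"]*d,-d,np.ones_like(d)],-1)@np.array(im["tool_from_camera"]).T
o=get_obs();print(o["ee_pos"],o["width"],o["ft_force"])
m=(abs(P[...,0]-12)<2.5)&(P[...,2]<-20)&(P[...,2]>-60)&(abs(P[...,1])>20)
for s in(-1,1):
    q=P[m&(np.sign(P[...,1])==s)];print(len(q),np.percentile(q[:,2],[98,99.5,100]),np.percentile(q[:,1],[1,50,99]))
E
```

```text
[ 410.4992328  -210.50388171  -26.16908546] 88.03135049947251 [ 0.76408192  0.76275211 -0.17665473]
3048 [-25.12407283 -24.77930942 -24.02277626] [-166.12690639  -78.96380057  -21.83312946]
2980 [-25.28425305 -24.98614085 -24.36965076] [ 21.54975171  76.50165794 162.67917689]
```

No contact at TCP z = -26, so the fingertips do end above it. I go down the last 8 mm and close.

{"api": "jog_arm", "payload": {
  "increments": [0,0,0,0,0,4,100,0,0,0,0,0,3.8,100,0,0,0,0,0,0,100,0,0,0,0,0,0,0,0,0,0,0,0,0,0,0,0,0,0,0,0,0,0,0,0,0,0,0,0,0,0,0,0,0,0,0,0,0,0,0,0,0,0,0,0,0,0,0,0,0]
}}

```text
t: 7.38
ee_pos: [410.9, -210.7, -33.4]
orientation: [-3.09, 0.567, -0.0]
ft_force: [0.3, 1.2, 1.8]
width: 49.5
grasp_force: 30.0
```

Gripped: width 49.5 mm, 30 N. I lift and check.

{"api": "jog_arm", "payload": {
  "increments": [0,0,0,0,0,-10,0,0,0,0,0,0,-40,0,0,0,0,0,0,-50,0,0,0,0,0,0,-30,0,0,0,0,0,0,0,0]
}}

```text
t: 8.0
ee_pos: [412.2, -211.5, 98.6]
orientation: [3.088, -0.567, 0.007]
ft_force: [-0.2, -0.1, -3.5]
width: 49.5
grasp_force: 30.0
```

```bash
cat >> h.py <<'E'
def wrist():
    o=get_obs();im=get_image("wrist");T=np.eye(4);T[:3,:3]=R.from_rotvec(o["orientation"]).as_matrix();T[:3,3]=o["ee_pos"]
    return o,im,T,T@np.array(im["tool_from_camera"])
def held():   # held plate: pixels with tool depth near -41 (its top), extent along tool x
    o,im,T,M=wrist();v,u=np.mgrid[0:400,0:640];d=im["depth"]
    P=np.stack([(u-im["cx"])/im["fx"]*d,-(v-im["cy"])/im["fy"]*d,-d,np.ones_like(d)],-1)@np.array(im["tool_from_camera"]).T
    m=(abs(P[...,1])<23)&(P[...,2]>-60)&(P[...,2]<-25)
    q=P[m];print("held x",np.percentile(q[:,0],[1,99]),"z med",np.median(q[:,2]));A=np.c_[q[:,:2],np.ones(len(q))]
    f=np.linalg.lstsq(A,q[:,2],rcond=None)[0];print("slope x,y",f[:2])
E
python3 - <<'E'
from h import *
held();o,im,T,M=wrist();print(o["ee_pos"],o["width"],o["grasp_force"],o["ft_force"])
for t,z in(("first_center",13),("plate_a_center",8)):
  for r in models.regions_of(t,"wrist"): print(t,round(r["p"],2),[np.round(v,1) for v in rect(im,r["region"],z,M)])
im=get_image("top")
for r in models.regions_of("first_center","top"): print(round(r["p"],2),[np.round(v,1) for v in rect(im,r["region"],13)])
E
```

```text
held x [-40.46744504  50.34790235] z med -41.15155315866656
slope x,y [ 0.00353351 -0.00095525]
[ 411.11212337 -210.88246268   97.09170552] 49.43844727243196 29.99921590089798 [ 0.16675351 -0.08969884 -3.97247642]
first_center 0.83 [array([484.6,  15.1], dtype=float32), np.float32(92.7), np.float32(50.5), np.float32(80.6)]
plate_a_center 0.81 [array([ 353.3, -190.9], dtype=float32), np.float32(169.8), np.float32(91.5), np.float32(159.2)]
plate_a_center 0.81 [array([ 282.9, -287.6], dtype=float32), np.float32(48.8), np.float32(27.1), np.float32(69.2)]
0.8 [array([483.7,  27.3], dtype=float32), np.float32(98.7), np.float32(51.5), np.float32(80.5)]
```

The plate is held level with its centre at tool x ≈ 0. I carry it over the tray and turn it.

{"api": "jog_arm", "payload": {
  "increments": [0,0,0,-3.9,-39.3,0,0,0,0,0,-3.9,-39.3,0,0,0,0,0,-3.9,-39.3,0,0,0,0,0,-3.9,-39.3,0,0,0,0,0,-3.9,-39.3,0,0,0,0,0,-3.9,-39.3,0,0,0,0,0,-3.9,-39.3,0,0,0,0,0,-3.9,-39.3,0,0]
}}

```text
t: 9.3
ee_pos: [492.9, 95.5, 95.4]
orientation: [3.089, -0.567, -0.003]
ft_force: [0.1, -0.2, -2.7]
width: 49.2
grasp_force: 30.0
```

{"api": "jog_arm", "payload": {
  "increments": [0,0,-10.2,0,0,0,0,0,0,-10.2,0,0,0,0,0,0,-10.2,0,0,0,0,0,0,-10.2,0,0,0,0,0,0,-10.2,0,0,0,0,0,0,-10.2,0,0,0,0,0,0,-10.2,0,0,0,0,0,0,-10.2,0,0,0,0,0,0,-10.2,0,0,0,0,0,0,-10.2,0,0,0,0,0,0,0,0,0,0,0,0,0,0,0,0,0,0,0]
}}

```text
invalid input
```

```bash
cat >> h.py <<'E'
F=np.array([484,26.8]);YAW=80.8
def place(s,h,tilt,dx=0):  # TCP such that the held plate's centre is s along the fan, h above tray floor
    a=np.radians(YAW);c=np.r_[F+s*np.array([np.cos(a),np.sin(a)]),5+h]
    p=c-target(YAW,tilt).apply([dx,0,-37.4]);print("tcp",np.round(p,1));go(p,YAW,tilt)
E
python3 - <<'E'
from h import *
place(68,30,6.8)
o,im,T,M=wrist()
for r in models.regions_of("first_center","wrist"): print(round(r["p"],2),[np.round(v,1) for v in rect(im,r["region"],13,M)])
E
```

```text
tcp [494.2  89.6  -2.1]
turn [  -6.1   -4.8 -101.5] then shift [ 5.9  2.1 97.5] | shift before turn [ 3.4  5.  97.5] pos [492.9  95.5  95.4] w 49.2 q6 2.1 t 9.3
0.8 [array([486.8,  24.3], dtype=float32), np.float32(99.6), np.float32(51.8), np.float32(80.6)]
0.31 [array([438.4, 114.6], dtype=float32), np.float32(167.1), np.float32(90.2), np.float32(159.1)]
```

{"api": "jog_arm", "payload": {
  "increments": [0,0,-10.2,0,0,0,0,0,0,-10.2,0,0,0,0,0,0,-10.2,0,0,0,0,0,0,-10.2,0,0,0,0,0,0,-10.2,0,0,0,0,0,0,-10.2,0,0,0,0,0,0,-10.2,0,0,0,0,0,0,-10.2,0,0,0,0,0,0,-10.2,0,0,0,0,0,0,-10.0,0,0,0,0,0,-6.8,0,0,0,0,0]
}}

```text
t: 10.78
ee_pos: [492.1, 91.7, 95.7]
orientation: [2.327, 1.989, -0.145]
ft_force: [0.2, 0.1, -2.8]
width: 49.2
grasp_force: 30.0
```

```bash
sed -i 's/^F=.*/F=np.array([485.3,26.2]);YAW=80.7/' h.py; python3 - <<'E'
from h import *
place(68,30,6.8);held()
E
```

```text
tcp [495.6  88.9  -2.1]
turn [-0.1  0.2  0.4] then shift [ 9.5  3.9 97.4] | shift before turn [ 9.8  4.1 97.3] pos [492.1  91.7  95.7] w 49.2 q6 0.49 t 10.78
held x [-42.81324175  48.01310712] z med -41.09576810991837
slope x,y [ 0.00480052 -0.00073533]
```

{"api": "jog_arm", "payload": {
  "increments": [0,0,0.3,5.5,2,40,0,0,0,0,5,2,40,0,0,0,0,0,0,17,0,0,0,0,0,0,0,0]
}}

```text
t: 11.32
ee_pos: [495.9, 91.8, -2.1]
orientation: [2.335, 1.982, -0.142]
ft_force: [0.3, 0.5, -3.6]
width: 49.4
grasp_force: 30.0
```

```bash
python3 - <<'E'
from h import *
place(68,11,6.8,-1)
E
```

```text
tcp [495.7  89.9 -21.3]
turn [-0.1  0.1 -0. ] then shift [ 0.4  0.1 19.3] | shift before turn [ 0.4  0.2 19.3] pos [495.9  91.8  -2.1] w 49.4 q6 0.54 t 11.32
```

{"api": "jog_arm", "payload": {
  "increments": [0,0,0,0.4,0.1,8,0,0,0,0,0,0,6,0,0,0,0,0,0,3,0,0,0,0,0,0,1.5,0,0,0,0,0,0,0,0]
}}

```text
t: 11.95
ee_pos: [497.1, 90.8, -19.3]
orientation: [2.333, 1.982, -0.138]
ft_force: [0.1, 0.5, -3.0]
width: 49.5
grasp_force: 30.0
```

{"api": "jog_arm", "payload": {
  "increments": [0,0,0,0,0,1,0,0,0,0,0,0,1,0,0,0,0,0,0,0,0]
}}

```text
t: 12.32
ee_pos: [496.9, 90.6, -21.4]
orientation: [2.333, 1.982, -0.138]
ft_force: [0.3, 0.5, -2.7]
width: 49.3
grasp_force: 30.0
```

{"api": "jog_arm", "payload": {
  "increments": [0,0,0,0,0,0.8,0,0,0,0,0,0,0,0]
}}

```text
t: 12.58
ee_pos: [496.9, 90.4, -22.2]
orientation: [2.333, 1.982, -0.138]
ft_force: [-1.1, -0.5, -2.9]
width: 49.6
grasp_force: 30.0
```

{"api": "jog_arm", "payload": {
  "increments": [0,0,0,0,0,1,0,0,0,0,0,0,0,0]
}}

```text
t: 12.82
ee_pos: [497.0, 90.4, -22.5]
orientation: [2.333, 1.982, -0.138]
ft_force: [-2.5, 1.3, 5.6]
width: 49.4
grasp_force: 30.0
```

Contact: the z force rose by about 8 N. I release, opening partway first, then retreat upward.

{"api": "jog_arm", "payload": {
  "increments": [0,0,0,0,0,0,62,0,0,0,0,0,0,68,0,0,0,0,0,0,80,0,0,0,0,0,0,85,0,0,0,0,0,0,85,0,0,0,0,0,-15,85,0,0,0,0,0,-40,100,0,0,0,0,0,-50,100,0,6.8,0,0,0,-30,100]
}}

```text
t: 13.95
ee_pos: [501.1, 108.4, 114.1]
orientation: [2.39, 2.038, 0.01]
ft_force: [0.9, 0.1, 0.0]
width: 87.8
grasp_force: 0.0
```

```bash
cat >> h.py <<'E'
def cloud(im,M):
    v,u=np.mgrid[0:400,0:640];d=im["depth"]
    return np.stack([(u-im["cx"])/im["fx"]*d,-(v-im["cy"])/im["fy"]*d,-d,np.ones_like(d)],-1)@np.array(M).T
def profile(im,M,n=5): # height above the tray floor along the fan, in the frame of the first plate
    P=cloud(im,M)[im["depth"]>0];a=np.radians(YAW);q=P[:,:2]-F
    s=q@[np.cos(a),np.sin(a)];l=q@[-np.sin(a),np.cos(a)]
    for x in range(-60,220,10):
        m=(abs(s-x)<3)&(abs(l)<15)&(P[:,2]<60);  k=(abs(s-x)<3)&(P[:,2]>8.5)&(abs(l)<60)&(P[:,2]<40)
        if m.sum()>n: print(x,"h",round(np.median(P[m,2])-5,1),"lat",np.round(np.percentile(l[k],[3,97]),0) if k.sum()>n else "")
E
python3 - <<'E'
from h import *
o,im,T,M=wrist();print(o["ee_pos"],o["width"]);profile(im,M);cv2.imwrite("pics/p1.png",im["pixels"])
im=get_image("top");print("top");profile(im,im["cam_to_world"])
E
```

```text
[501.10338998 108.41699149 114.09962916] 87.81924076458995
-60 h 0.0 lat 
-50 h 7.9 lat [-24.  22.]
-40 h 8.1 lat [-25.  22.]
-30 h 8.1 lat [-25.  22.]
-20 h 8.0 lat [-25.  22.]
-10 h 7.9 lat [-25.  22.]
0 h 8.0 lat [-24.  22.]
10 h 8.0 lat [-25.  22.]
20 h 18.9 lat [-26.  21.]
30 h 18.0 lat [-26.  21.]
40 h 16.9 lat [-26.  22.]
50 h 15.6 lat [-25.  22.]
60 h 14.6 lat [-26.  21.]
70 h 13.2 lat [-25.  21.]
80 h 12.2 lat [-26.  21.]
90 h 11.0 lat [-26.  21.]
100 h 10.1 lat [-25.  21.]
110 h 8.8 lat [-26.  22.]
120 h 0.1 lat [-25.  19.]
130 h -0.1 lat 
140 h -0.2 lat 
150 h -0.2 lat 
160 h -0.1 lat 
170 h -0.2 lat 
180 h -0.2 lat 
190 h -0.2 lat 
200 h -0.2 lat 
210 h -0.2 lat 
top
-60 h -0.9 lat 
-50 h 5.3 lat [-23.  23.]
-40 h 7.7 lat [-21.  24.]
-30 h 7.7 lat [-23.  23.]
-20 h 7.7 lat [-22.  25.]
-10 h 7.6 lat [-22.  24.]
0 h 7.3 lat [-24.  25.]
10 h 7.5 lat [-22.  25.]
20 h 16.4 lat [-23.  24.]
30 h 17.9 lat [-23.  25.]
40 h 16.9 lat [-25.  24.]
50 h 15.6 lat [-24.  24.]
60 h 14.2 lat [-24.  24.]
70 h 13.6 lat [-23.  24.]
80 h 12.4 lat [-24.  23.]
90 h 11.0 lat [-23.  22.]
100 h 10.0 lat [-22.  23.]
110 h 8.4 lat [-23.  24.]
120 h 5.3 lat [-22.  18.]
130 h -0.4 lat 
140 h -1.1 lat 
150 h -1.2 lat
```

View pics/p1.png

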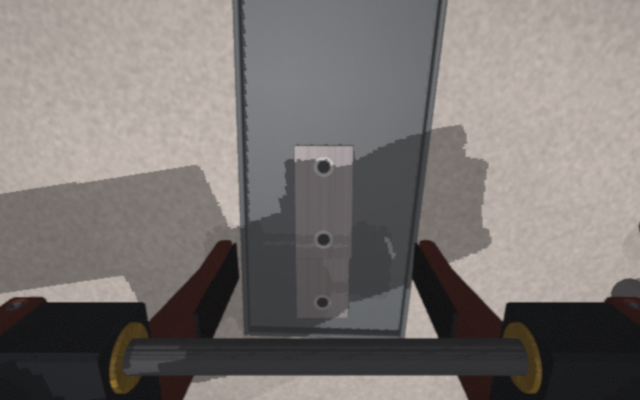

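The wrist view shows the placed plate in line with the first at (323,230), its far edge at (323,147). The profile gives slope 0.115 rad and centre at about s = 66 mm, with the far end down. Now for the second plate.

{"api": "jog_arm", "payload": {
  "increments": [0,0,10.1,0,0,0,100,0,0,10.1,0,0,0,100,0,0,10.1,0,0,0,100,0,0,10.1,0,0,0,100,0,0,10.1,0,0,0,100,0,0,10.1,0,0,0,100,0,0,10.1,0,0,0,100,0,0,10.1,0,0,0,100,0,0,10.1,0,0,0,100,0,0,10.1,0,0,0,100,0,0,10.1,0,0,0,100,0,0,10.1,0,0,0,100]
}}

```text
t: 15.55
ee_pos: [498.8, 106.0, 110.3]
orientation: [2.942, -1.096, -0.0]
ft_force: [0.5, -0.9, -0.8]
width: 87.8
grasp_force: 0.0
```

{"api": "jog_arm", "payload": {
  "increments": [0,0,0,35.8,31.4,0,100,0,0,0,35.8,31.4,0,100,0,0,0,35.8,31.4,0,100,0,0,0,35.8,31.4,0,100,0,0,0,35.8,31.4,0,100,0,0,0,35.8,31.4,0,100,0,0,0,35.8,31.4,0,100,0,0,0,35.8,31.4,0,100,0,0,0,35.8,31.4,0,100,0,0,0,35.8,31.4,0,100,0,0,0,0,0,0,100]
}}

```text
t: 16.92
ee_pos: [567.4, -367.9, 110.1]
orientation: [2.944, -1.092, -0.0]
ft_force: [0.4, 0.9, 0.6]
width: 87.6
grasp_force: 0.0
```

```bash
python3 - <<'E'
from h import *
go([570,-363,-33.5],-40.5)
o,im,T,M=wrist();cv2.imwrite("pics/w3.png",im["pixels"])
for r in models.regions_of("plate_a_center","wrist"): print(round(r["p"],2),[np.round(v,1) for v in rect(im,r["region"],8,M)],im["pixels"][r["region"]].mean(0))
E
```

```text
turn [ 0.1 -0.  -0.2] then shift [ -1.2  -5.4 143.6] | shift before turn [ -1.3  -5.6 143.6] pos [ 567.4 -367.9  110.1] w 87.6 q6 1.69 t 16.93
```

View pics/w3.png

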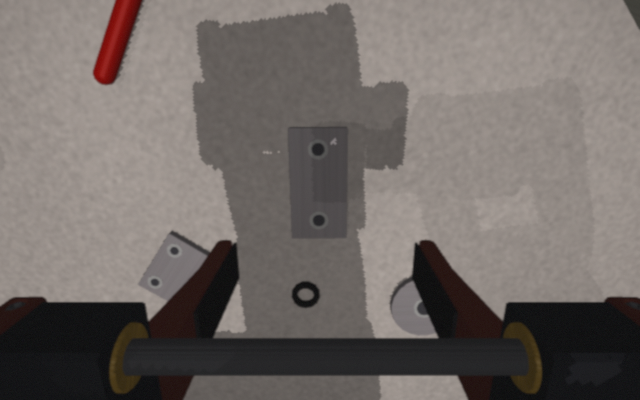

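The second steel oblong is at (319,182) between the fingers, with the square at (175,265) and the disc at (410,305). The network missed it, so I measure it from its corners.

```bash
python3 - <<'E'
from h import *
o,im,T,M=wrist();P=cloud(im,M);m=((P[...,2]>5)&(P[...,2]<11)).astype(np.uint8);m[:,:260]=0;m[:,380:]=0;m[245:]=0
print([np.round(v,1) for v in rect(im,m,8,M)]);b=[[288,127],[347,127],[346,238],[292,238]];p=onplane(im,b,8,M)[:,:2];print(p,p.mean(0))
c=[np.array(rect(im,m,8,M)[0])];go([*c[0],-33.5],rect(im,m,8,M)[3]-180)
E
```

```text
[array([ 571.9, -365. ], dtype=float32), np.float32(99.5), np.float32(49.8), np.float32(139.6)]
[[ 625.28848219 -375.25855002]
 [ 593.61889575 -412.25995331]
 [ 517.13258612 -348.05909779]
 [ 549.12652108 -310.69482653]] [ 571.29162129 -361.56810691]
turn [ 0.   0.1 -0.1] then shift [  4.5  -2.3 143.6] | shift before turn [  4.7  -2.4 143.6] pos [ 567.  -363.9  110.1] w 87.9 q6 1.69 t 17.07
```

{"api": "jog_arm", "payload": {
  "increments": [0,0,0,4,-2.5,40,100,0,0,0,0,0,40,100,0,0,0,0,0,35,100,0,0,0,0,0,15,100,0,0,0,0,0,8,100,0,0,0,0,0,0,100]
}}

```text
t: 17.82
ee_pos: [572.9, -365.7, -26.5]
orientation: [2.948, -1.087, 0.002]
ft_force: [0.4, -0.3, -0.0]
width: 87.7
grasp_force: 0.0
```

```bash
python3 - <<'E'
from h import *
go([571.5,-364.3,-33.5],-40.4)
E
```

```text
turn [-0.  -0.1 -0.1] then shift [-2.  -0.1  7. ] | shift before turn [-2.  -0.1  7. ] pos [ 572.9 -365.7  -26.5] w 87.7 q6 1.69 t 17.82
```

{"api": "jog_arm", "payload": {
  "increments": [0,0,0,-1.5,0,4,100,0,0,0,0,0,3,100,0,0,0,0,0,0,100,0,0,0,0,0,0,0,0,0,0,0,0,0,0,0,0,0,0,0,0,0,0,0,0,0,0,0,0,0,0,0,0,0,0,0,0,0,0,0,0,0,0,0,0,0,0,0,0,0]
}}

```text
t: 19.08
ee_pos: [571.4, -364.8, -34.0]
orientation: [-2.947, 1.087, -0.001]
ft_force: [1.2, 0.2, -0.0]
width: 49.5
grasp_force: 30.0
```

{"api": "jog_arm", "payload": {
  "increments": [0,0,0,0,0,-10,0,0,0,0,0,0,-40,0,0,0,0,0,0,-50,0,0,0,0,0,0,-30,0,0,0,0,0,0,0,0]
}}

```text
t: 19.7
ee_pos: [572.8, -366.0, 99.0]
orientation: [2.946, -1.087, 0.009]
ft_force: [-0.3, -0.1, -4.0]
width: 49.3
grasp_force: 30.0
```

```bash
python3 - <<'E'
from h import *
held();place(134,80,6.8)
E
```

```text
held x [-39.50884507  50.04606076] z med -41.7899127579783
slope x,y [ 0.00326442 -0.00040384]
tcp [506.2 154.1  47.9]
turn [  -7.1   -4.1 -121. ] then shift [ 504.  -148.2  -10.9] | shift before turn [-386.8 -352.4   48.2] pos [ 571.4 -365.1   96.7] w 49.5 q6 1.69 t 19.75
```

{"api": "jog_arm", "payload": {
  "increments": [0,0,0,-38.7,-35.2,0,0,0,0,0,-38.7,-35.2,0,0,0,0,0,-38.7,-35.2,0,0,0,0,0,-38.7,-35.2,0,0,0,0,0,-38.7,-35.2,0,0,0,0,0,-38.7,-35.2,0,0,0,0,0,-38.7,-35.2,0,0,0,0,0,-38.7,-35.2,0,0,0,0,0,-38.7,-35.2,0,0,0,0,0,-38.7,-35.2,0,0]
}}

```text
t: 21.0
ee_pos: [504.0, 154.0, 94.0]
orientation: [-2.949, 1.08, 0.007]
ft_force: [0.4, -1.4, -3.5]
width: 49.7
grasp_force: 29.9
```

{"api": "jog_arm", "payload": {
  "increments": [0,0,-10.1,0,0,0,0,0,0,-10.1,0,0,0,0,0,0,-10.1,0,0,0,0,0,0,-10.1,0,0,0,0,0,0,-10.1,0,0,0,0,0,0,-10.1,0,0,0,0,0,0,-10.1,0,0,0,0,0,0,-10.1,0,0,0,0,0,0,-10.1,0,0,0,0,0,0,-10.1,0,0,0,0,0,0,-10.1,0,0,0,0,0,0,-10.1,0,0,0,0]
}}

```text
t: 22.5
ee_pos: [504.3, 152.2, 93.8]
orientation: [-2.382, -2.041, 0.002]
ft_force: [0.9, -0.9, -3.6]
width: 49.6
grasp_force: 30.0
```

{"api": "jog_arm", "payload": {
  "increments": [0,-6.8,0,0,0,0,0,0,0,0,0,0,0,0]
}}

```text
t: 22.75
ee_pos: [505.1, 153.7, 94.1]
orientation: [2.331, 1.991, -0.139]
ft_force: [-0.1, -0.9, -3.5]
width: 49.3
grasp_force: 30.0
```

```bash
sed -i 's/-37.4/-37.9/' h.py; python3 - <<'E'
from h import *
held();place(134,30,6.8)
E
```

```text
held x [-42.12574011  47.38195825] z med -41.80863163535477
slope x,y [ 0.00447469 -0.00154791]
tcp [506.2 154.   -2.6]
turn [-0.2 -0.2  0.3] then shift [12.4  1.3 96. ] | shift before turn [12.   1.7 96.1] pos [504.8 153.3  94.2] w 49.6 q6 0.58 t 22.8
```

{"api": "jog_arm", "payload": {
  "increments": [0,0,0,7,0.7,45,0,0,0,0,6,0.6,40,0,0,0,0,0,0,16,0,0,0,0,0,0,10,0,0,0,0,0,0,0,0]
}}

```text
t: 23.42
ee_pos: [507.3, 152.4, -15.8]
orientation: [2.334, 1.987, -0.136]
ft_force: [0.1, 1.1, -4.0]
width: 49.4
grasp_force: 30.0
```

```bash
python3 - <<'E'
from h import *
place(134,10,6.8,-1)
E
```

```text
tcp [506.4 155.  -22.8]
turn [-0.  -0.2  0.1] then shift [ 3.3 -1.3  6.6] | shift before turn [ 3.2 -1.3  6.6] pos [507.3 152.4 -15.8] w 49.4 q6 0.62 t 23.43
```

{"api": "jog_arm", "payload": {
  "increments": [0,0,0,3,-1,3,0,0,0,0,0,0,2,0,0,0,0,0,0,0.8,0,0,0,0,0,0,0,0]
}}

```text
t: 23.92
ee_pos: [506.6, 155.2, -21.8]
orientation: [2.333, 1.987, -0.135]
ft_force: [-1.3, -1.1, -2.9]
width: 49.4
grasp_force: 30.0
```

{"api": "jog_arm", "payload": {
  "increments": [0,0,0,0,0,0.8,0,0,0,0,0,0,0,0]
}}

```text
t: 24.18
ee_pos: [506.7, 155.1, -22.7]
orientation: [2.333, 1.987, -0.135]
ft_force: [-0.1, 0.4, -2.4]
width: 49.5
grasp_force: 30.0
```

{"api": "jog_arm", "payload": {
  "increments": [0,0,0,0,0,0.8,0,0,0,0,0,0,0,0]
}}

```text
t: 24.42
ee_pos: [506.7, 155.1, -23.0]
orientation: [2.333, 1.987, -0.135]
ft_force: [-1.9, 0.7, 5.4]
width: 49.7
grasp_force: 30.0
```

Contact again at the same depth. I release and retreat.

{"api": "jog_arm", "payload": {
  "increments": [0,0,0,0,0,0,62,0,0,0,0,0,0,68,0,0,0,0,0,0,80,0,0,0,0,0,0,85,0,0,0,0,0,0,85,0,0,0,0,0,-15,85,0,0,0,0,0,-40,100,0,0,0,0,0,-50,100,0,6.8,0,0,0,-50,100,0,0,0,0,0,0,100]
}}

```text
t: 25.68
ee_pos: [512.2, 172.8, 135.3]
orientation: [-2.393, -2.035, -0.016]
ft_force: [-1.4, 0.1, -0.6]
width: 87.8
grasp_force: 0.0
```

```bash
python3 - <<'E'
from h import *
o,im,T,M=wrist();print(o["ee_pos"],o["width"]);profile(im,M);a=im["pixels"]
b=get_image("side")["pixels"]
c=np.zeros((400,800,3),np.uint8);c[:,:400]=a[:,120:520];c[:,400:]=cv2.resize(b[200:400,150:350],(400,400));cv2.imwrite("pics/end.png",c)
E
```

```text
[512.17670922 172.7777522  135.3353143 ] 87.79408718526581
-20 h 8.0 lat [-25.  22.]
-10 h 7.9 lat [-25.  22.]
0 h 7.9 lat [-24.  22.]
10 h 8.0 lat [-24.  22.]
20 h 19.1 lat [-25.  22.]
30 h 18.2 lat [-25.  21.]
40 h 17.2 lat [-25.  21.]
50 h 15.9 lat [-26.  21.]
60 h 14.5 lat [-26.  21.]
70 h 13.3 lat [-26.  21.]
80 h 12.5 lat [-26.  21.]
90 h 19.3 lat [-25.  22.]
100 h 18.4 lat [-25.  22.]
110 h 16.9 lat [-25.  22.]
120 h 15.4 lat [-25.  22.]
130 h 14.2 lat [-25.  22.]
140 h 13.1 lat [-25.  22.]
150 h 11.9 lat [-25.  22.]
160 h 10.9 lat [-25.  22.]
170 h 9.5 lat [-25.  22.]
180 h 7.7 lat [-25.  22.]
190 h -0.2 lat 
200 h -0.0 lat 
210 h -0.2 lat
```

View pics/end.png

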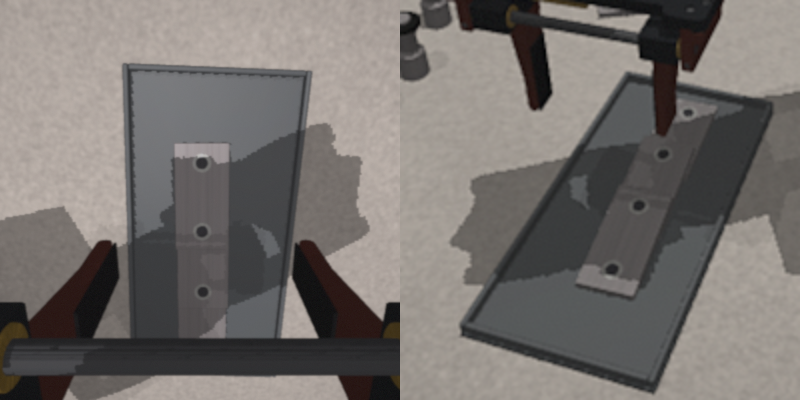

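Both views show the three plates as one straight fan (left picture, far edge at (202,144), overlap step at (202,240)). Slopes are about 0.12 rad, centres at about 66 and 133 mm, and the gripper is clear. I hand it in.

```bash
python3 -c "
from workcell import job;print(job.close_job())"
```

```text
the job is handed in; nothing more can be done
None
```

The job is handed in, and the hand-in call returned no verdict: both loose steel plates lie in line on the first, about 66 and 133 mm along it by my last depth measurement, each sloped about 0.12 rad with its far end on the tray floor.

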